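Pack the culture plate, close the transport case and clamp it

TASK

Take the orange-lidded culture plate out of the sloping rack and stand it upright on its long edge in the empty bay of the transport case, set down, not dropped. Then swing the yellow lid fully shut and bring the red-tipped clamp arm down onto it. Leave the other plates and everything else on the bench where they are.

Things in the scene. Friction and masses are not known exactly. Their poses are not given: they have to be found in the camera images.
- plate_orange: Culture plate to pack, white with an orange lid: 20 mm thick (x), 128 wide (y), 86 tall (z), 0.12 kg. Origin: centre of its lower 20 x 128 mm edge. It starts leaning in the rack, top edge 0.52 rad from vertical towards the rack's -x. Grip it across the 20 mm at the middle of its top edge, tool in line with its z; its back rests on ribs 55 mm tall, with 70 mm open between them.
- plate_blue: Same plate with a blue lid, in the rack's other place; leave it there. Same frame as the orange one.
- plate_green: Same plate with a green lid, already standing upright in the case's other bay, 52 mm from the empty bay (centre to centre); leave it there.
- rack: Fixed aluminium rack, 110 x 310 x 75 mm, holding two plates side by side (centres at its y = +75 and -75 mm, 150 mm apart). Origin: centre of its underside below the plates' lower edges; it leans the plates towards its -x.
- case: Fixed grey lower shell of the transport case, 170 (x) x 116 (y) x 52 mm high, on a dock board. Origin: centre of the shell at table level. Lid hinge at its +x side (to the left, about world +y); its +y points back to the robot, within 12 degrees. Clamp post, 135 mm high, at x = -107 mm. Two bays side by side along y, for plates standing with their wide faces along x.
- bay (a point): Centre of the empty bay's floor, 12 mm above the table, axes as the case's; the bay nearer the robot. It is 137 mm long (x) by 28 mm wide (y); its black foam walls rise 33 mm and the shell's rim 40 mm above this floor. A seated plate's origin is here, its z up, its y along the bay's x either way round.
- case_lid (a joint): Angle of the yellow lid, rad: 0 shut, 1.6 to 1.8 at the start (open, just past upright). Stiff hinge: stays where it is left, about 3 N at lid_push moves it. The lid is a hood 170 long (from the hinge) x 116 wide x 60 mm deep; shut, its flat top is 112 mm above the table.
- lid_hinge (a point): Point on the lid's hinge axis, mid-width (52 mm above the table). The axis runs along the case's y; the shut lid reaches 170 mm from here towards the case's -x.
- lid_push (a point): Point on the outside of the lid's top wall, mid-width, 45 mm from the free edge; moves with the lid. Shut it lies 125 mm from the hinge axis towards the case's -x and 60 mm above it.
- clamp (a joint): Angle of the clamp arm, rad: 0 down flat on the shut lid, 1.75 to 2.0 at the start (up, leaning away from the lid). It stays where it is left; about 1 to 2 N at the tip moves it.
- clamp_pivot (a point): Clamp arm's pivot, on top of the post, 122 mm above the table. Pivot axis along the case's y; the arm, down, reaches 105 mm from here towards the case's +x over the lid.
- clamp_push (a point): Point on the outer (when down: upper) face of the arm's red tip, 85 mm from the pivot; the arm is 30 mm wide and 17 mm thick there. Moves with the arm.
- mouse: Blue and black computer mouse, about 85 x 66 x 33 mm, loose; origin on its underside.
- bottle: Amber bottle, 60 mm diameter, 130 mm tall, loose; origin under its centre.
- objective: Steel microscope objective standing upright, 40 mm diameter, 60 mm tall, loose; origin under its centre.
- slide_box: Green slide box 85 x 100 x 34 mm, loose; origin under its centre.
- beaker: Glass beaker, 60 mm diameter, 75 mm tall, loose; origin under its centre.

How it is judged (in metres and radians):
On the way, in this order (a step that is already met when the one before it is completed fails the run):
1. The orange-lidded plate stands upright in the empty bay, down on its floor, and has been let go, the lid still open (x of plate_orange in the frame of bay between -0.012 and 0.012 m and y of plate_orange in the frame of bay between -0.012 and 0.012 m and z of plate_orange in the frame of bay between -0.005 and 0.008 m and angle between plate_orange's own z axis and vertical below 0.28 rad and contact force between the fingers and plate_orange below 0.05 N and value of joint case_lid above 0.5 rad), for 0.2 s.
2. The lid is fully shut (within 0.04 rad) (value of joint case_lid below 0.04 rad), for 0.2 s.
3. The clamp arm is down on the lid (within 0.06 rad) (value of joint case_lid below 0.04 rad and value of joint clamp below 0.06 rad), for 0.2 s.
At the end, for the whole second after the job is handed in: Orange plate at rest in its bay, let go: centred within 12 mm, at most 8 mm above the floor, upright within 0.28 rad, right way up. Lid shut within 0.04 rad, clamp down within 0.06 rad, both at rest. Blue and green plates within 20 mm of their starts, other loose things within 30 mm (all of step 3 and x of plate_orange in the frame of bay between -0.012 and 0.012 m and y of plate_orange in the frame of bay between -0.012 and 0.012 m and z of plate_orange in the frame of bay between -0.005 and 0.008 m and angle between plate_orange's own z axis and vertical below 0.28 rad and contact force between the fingers and plate_orange below 0.05 N and linear speed of plate_orange below 0.02 m/s and velocity of joint case_lid between -0.05 and 0.05 rad/s and velocity of joint clamp between -0.05 and 0.05 rad/s and distance of each of plate_blue, plate_green from where it was at the start of the episode below 0.02 m and distance of each of mouse, bottle, objective, slide_box, beaker from where it was at the start of the episode below 0.03 m); the robot touches nothing.
It fails at once if The orange-lidded plate is dropped: out of the fingers and moving faster than 0.5 m/s (a fall of more than about 12 mm) (contact force between the fingers and plate_orange below 0.05 N and linear speed of plate_orange above 0.5 m/s).
It fails at once if The blue-lidded or green-lidded plate is moved more than 20 mm (distance of any of plate_green, plate_blue from where it was at the start of the episode above 0.02 m).
It fails at once if The mouse, bottle, objective, slide box or beaker is moved more than 30 mm (distance of any of mouse, bottle, objective, slide_box, beaker from where it was at the start of the episode above 0.03 m).
It also fails if it takes over 66 s, if anything falls off the work surface, if the arm or the gripper's body presses on something with over 40 N, if the wrist force passes 120 N, or if a joint passes its speed limit or range.

ROBOT

A 7-joint arm with a two-finger parallel gripper is mounted at the origin on the work surface. World frame = base frame: x ahead of the robot, y to its left, z up, the work surface at z = 0. Lengths are in mm, angles in rad, forces in N, time in s.
With the tool pointing down it reaches from about 425 to 1025 mm from the base axis. Payload 9.4 kg.
Tool frame: the origin (TCP) lies at the very end of the fingers, on their centre line; the grasp point (between the pads) lies 19 mm behind it; z points along the fingers, y is the line along which they close (so a half turn about z gives the same grasp; the last joint's range is limited). The gripper opens to 93 mm and grips with 3 to 60 N. Pads are 15 mm wide; open, the fingers measure 128 mm over their backs; the gripper's body (75 mm by 188 mm) begins 65 mm behind the grasp point.
Start: joints at [1.182, 0.599, -0.003, 1.599, 0.002, 0.943, -0.08], TCP at [222.398, -690.046, 181.618] pointing down, gripper open.
Joint ranges: [-2.57, 2.57], [-0.35, 1.97], [-1.29, 1.29], [0.11, 2.56], [-1.05, 4.19], [0.11, 1.86], [-2.63, 2.63]. Speed limits (rad/s): [2.22, 2.22, 3.01, 3.01, 3.14, 3.14, 3.14].

INTERFACE

Orientations are given as a unit quaternion [x, y, z, w].
In Python, from workcell import r gives the robot as it stands. Calls block until the motion is done:
- r.goto(position, orientation): joint-space move of the TCP to a pose.
- r.line_to(position, frame=None, speed=150, f_stop=None): straight line of the TCP; frame=None keeps the orientation; speed is the mean speed in mm/s. With f_stop (N) it stops when the force on the tool has changed by that much, and returns True; else False.
- r.move_j(angles): joint-space move.
- r.move_gripper(opening, effort=None): finger opening in mm; effort is the grip in N (None keeps the last); returns when the fingers have stopped.
- r.wait(seconds).
- r.ik(position, orientation): joint angles nearest the present ones, or None.
- r.observe(): the state.
- r.read_camera(name): name is "scene" or "top" or "wrist"; returns (picture, depth): 400x640x3 uint8, blue, green, red; 400x640 float32, mm along the optical axis (not along the pixel's ray), 0 where there is no reading.
- r.calibration(name): a dict with "fov_y" (degrees; the focal length in pixels is half the picture's height over the tangent of half this angle, whatever the lens; pixels are square), "cx", "cy" (the principal point, pixels), "k1" (the pictures are not rectified: a ray, as slopes to the right and down, at radius r is drawn at 1 + k1 r^2 times it, then the intrinsics apply), "R" (3x3) and "t" (3): a world point X has camera coordinates R X + t. Camera axes: x right, y down, z forward; pixel columns grow to the right and rows downward; lengths in mm; the calibration is good to about 2 mm. A picture is of the moment at which its call begins: read the wrist's pose just before it. calibration takes no time and is no camera call; for the wrist camera it gives the pose at the moment of the call.
A pose or a line that the arm cannot do raises r.IKError and nothing moves.
- r.sign_off(): hands the job in; it is judged then, once.
The state is a dict: "clock": time; "joint_pos": joint angles; "qd": joint speeds; "joint_efforts": joint torques, N m; "tcp_pos": TCP position; "eef_rot": TCP orientation; "force": force on the tool from outside, world axes, zero at the start; "ft_torque": the same for the moment, N m; "opening": finger opening in mm; "finger_force": force on a finger pad.
Only numpy, scipy, OpenCV 4.12 (cv2) and the standard library are available. Lean on these libraries where they do the work, as an engineer would, in place of code of your own. Each camera call takes 0.05 s, during which the arm holds its last target. There are 200 camera calls.

## Working session

There is one attempt and no reset: what is moved stays moved. The work goes in short steps, each a Python script; the robot and the scene stay as the last script left them, time stands still between calls to the robot, and variables do not carry over. Pictures are saved under pics/ and viewed, at most 13 in all, crops included, and the job is handed in when it is done.

```bash
mkdir -p pics; cat > h.py <<'E'
import numpy as np, cv2
from scipy.spatial.transform import Rotation as Ro
from workcell import r
def K(c):
    f=200/np.tan(np.radians(c["fov_y"])/2); return np.array([[f,0,c["cx"]],[0,f,c["cy"]],[0,0,1]])
def cloud(name):
    c=r.calibration(name); im,d=r.read_camera(name)
    v,u=np.mgrid[0:400,0:640]
    p=cv2.undistortPoints(np.stack([u,v],-1).reshape(-1,1,2).astype(np.float64),K(c),np.array([c["k1"],0,0,0,0.]),None,None,None).reshape(400,640,2) if False else undist(u,v,c)
    X=np.dstack([p*d[...,None],d])
    W=(X-np.array(c["t"]))@np.array(c["R"])
    W[d==0]=np.nan
    return im,d,W
def undist(u,v,c):
    k=K(c); x=(u-k[0,2])/k[0,0]; y=(v-k[1,2])/k[1,1]; a,b=x.copy(),y.copy()
    for _ in range(30):
        s=1+c["k1"]*(a*a+b*b); a,b=x/s,y/s
    return np.dstack([a,b])
E
python3 - <<'E'
from h import *
for n in ("scene","top"):
    im,d,W=cloud(n); cv2.imwrite(f"pics/{n}.png",im); np.savez(f"{n}.npz",im=im,W=W,d=d)
    c=r.calibration(n); print(n,c["k1"],c["fov_y"],-np.array(c["R"]).T@np.array(c["t"]))
o=r.observe(); print(o["tcp_pos"],o["eef_rot"],o["clock"],o["opening"])
E
```

```text
scene -0.0657390031842519 42.74450447363634 [1156.7710352   397.44160752  952.70899878]
top -0.10415076196669452 51.365425007375634 [4.40905136e+02 8.48842034e-02 1.06193118e+03]
[ 222.25665864 -689.59174846  180.85736862] [ 9.87870061e-01  1.55281289e-01 -1.51265990e-04 -6.64873966e-04] 0.1 92.92454256719829
```

View pics/scene.png

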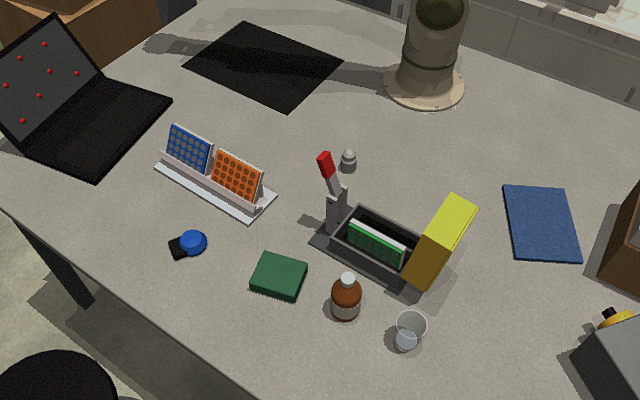

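View pics/top.png

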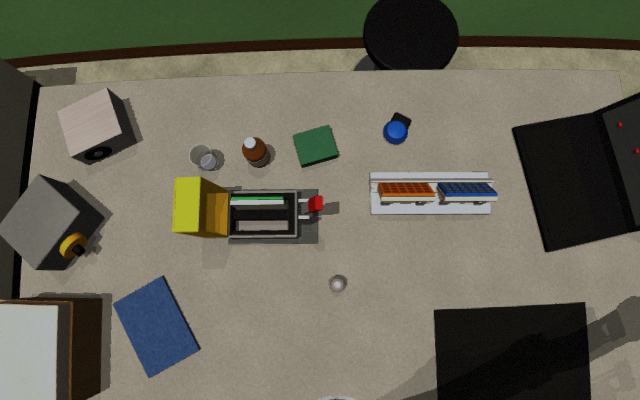

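The scene view shows the orange plate at (237,177), the blue one at (190,150), the case with the green plate at (377,243), the yellow lid open at (440,245) and the clamp's red tip at (326,165). In the top view (up is +x, left is +y) the orange plate is at (407,190), the case at (265,215), the lid at (200,207) and the clamp at (316,204). I'll fit these from depth next.

```bash
cat > m.py <<'E'
from h import *
S=np.load("scene.npz");T=np.load("top.npz")
def pts(D,box,cond=None):
    W=D["W"];m=np.isfinite(W).all(-1)
    for i,(a,b) in enumerate(box): m&=(W[...,i]>a)&(W[...,i]<b)
    if cond is not None: m&=cond(cv2.cvtColor(D["im"],cv2.COLOR_BGR2HSV).astype(int))
    return W[m]
def plane(P):
    c=np.median(P,0)
    for _ in range(5):
        n=np.linalg.svd(P-c,full_matrices=False)[2][2]; e=np.abs((P-c)@n); k=e<max(2,2*np.median(e)); c=P[k].mean(0); P=P[k]
    return c,n,len(P)
hue=lambda a,b:(lambda h:(h[...,0]>=a)&(h[...,0]<=b)&(h[...,1]>140)&(h[...,2]>50))
for nm,D in (("scene",S),("top",T)):
    print("==",nm)
    W=D["W"]
    big=((300,800),(-600,500),(8,300))
    for c,h in (("orange",hue(5,15)),("blue",hue(100,125)),("green",hue(50,75)),("yellow",hue(22,34)),("red",lambda x:((x[...,0]<4)|(x[...,0]>176))&(x[...,1]>150))):
        P=pts(D,big,h)
        if len(P)<20: print(c,len(P));continue
        print(c,len(P),"lo",np.percentile(P,2,0).round(0),"hi",np.percentile(P,98,0).round(0),[np.round(q,3) for q in plane(P)])
    for z in ((44,60),(3,14)):
        P=pts(D,((380,700),(-120,280),z)); 
        print("case",z,len(P),np.percentile(P,[1,99],axis=0).round(0).tolist(),cv2.minAreaRect(P[:,:2].astype(np.float32)))
    P=pts(D,((380,620),(-480,-95),(4,40))); print("rack",cv2.minAreaRect(P[:,:2].astype(np.float32)))
c=r.calibration("top")
for uv in ((228,240),(297,242),(300,190),(316,189),(318,243),(371,172),(490,172),(490,214),(371,214),(338,283)): print(uv,T["W"][uv[1],uv[0]].round(0))
crop=np.vstack([cv2.resize(T["im"][150:250,160:360],(800,400),interpolation=cv2.INTER_CUBIC)])
cv2.imwrite("pics/crop1.png",crop)
E
python3 m.py
```

```text
== scene
orange 2044 lo [ 607. -241.   43.] hi [763. 211. 107.] [array([666.281, -65.585,  81.274]), array([-0.716,  0.258, -0.648]), np.int64(1429)]
blue 935 lo [ 603. -393.   13.] hi [ 798. -147.  108.] [array([ 738.411, -208.131,   38.221]), array([-0.122, -0.119, -0.985]), np.int64(311)]
green 432 lo [605. 113.  43.] hi [614. 234.  98.] [array([611.51 , 181.322,  77.848]), array([0.999, 0.002, 0.047]), np.int64(260)]
yellow 2176 lo [523. 266.  71.] hi [637. 328. 222.] [array([590.947, 298.564, 201.283]), array([-0.012, -0.995,  0.103]), np.int64(2152)]
red 368 lo [535.  16.  17.] hi [591. 169. 222.] [array([579.852,  35.842, 202.256]), array([-0.269, -0.854, -0.445]), np.int64(226)]
case (44, 60) 1697 [[400.0, -109.0, 44.0], [637.0, 267.0, 60.0]] ((516.4326782226562, 72.70243835449219), (263.94061279296875, 399.9231262207031), 3.34967041015625)
case (3, 14) 1637 [[401.0, -119.0, 3.0], [685.0, 263.0, 14.0]] ((540.0748291015625, 78.62370300292969), (396.9806823730469, 319.7530822753906), 89.94286346435547)
rack ((500.4231262207031, -288.22906494140625), (384.9146728515625, 238.3173
[... 754 characters left out ...]
 -27.0, 44.0], [633.0, 278.0, 60.0]] ((513.1984252929688, 75.19999694824219), (262.9223327636719, 405.48016357421875), 3.591541051864624)
case (3, 14) 3928 [[383.0, -118.0, 3.0], [695.0, 269.0, 14.0]] ((539.9710693359375, 79.81904602050781), (319.903564453125, 399.5959167480469), 0.01417904905974865)
rack ((500.0897216796875, -287.4644775390625), (239.75799560546875, 384.7655029296875), 0.009474051184952259)
(228, 240) [515. 262.   8.]
(297, 242) [507.  86.   5.]
(300, 190) [nan nan nan]
(316, 189) [642.  35.   8.]
(318, 243) [503.  32.   2.]
(371, 172) [ 683. -109.   10.]
(490, 172) [ 677. -425.    3.]
(490, 214) [ 566. -414.    3.]
(371, 214) [ 573. -104.   10.]
(338, 283) [404. -15.  61.]
```

View pics/crop1.png

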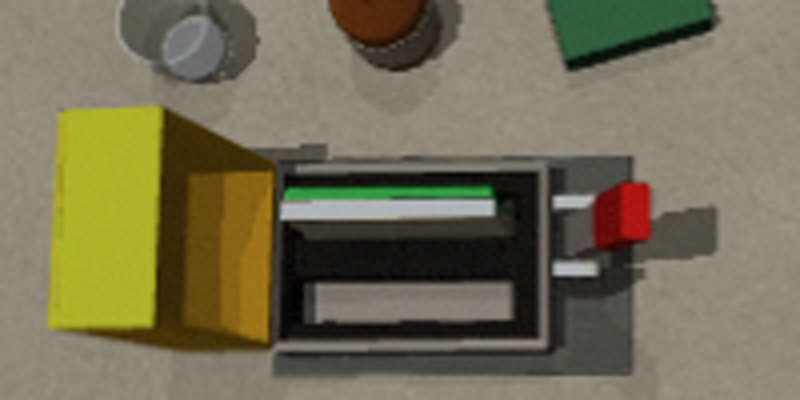

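The crop shows the empty bay's floor at about x 305–515, y 282–322, with the rim's lower edge along y≈348, the green plate's top edge at y≈208, and almost no yaw. Next I'll move the wrist camera over the rack and the case for close measurements.

```bash
cat >> h.py <<'E'
def ori(z,y):
    z=np.array(z,float);z/=np.linalg.norm(z);y=np.array(y,float);y-=z*(y@z);y/=np.linalg.norm(y)
    return Ro.from_matrix(np.c_[np.cross(y,z),y,z]).as_quat()
E
python3 - <<'E'
from h import *
o=r.observe();p=o["tcp_pos"]; c=r.calibration("wrist")
Rt=Ro.from_quat(o["eef_rot"]).as_matrix();C=-np.array(c["R"]).T@np.array(c["t"])
print("cam in tool",Rt.T@(C-p),"R",(np.array(c["R"])@Rt).round(2).tolist(),c["fov_y"],c["k1"])
r.line_to([p[0],p[1],350],speed=250)
best=None
for s in (1,-1):
    q=ori([0,0,-1],[s,0,0]); j=r.ik([600,-190,330],q); print(s,None if j is None else np.round(j,2))
    j=r.ik([550,176,360],q); print(s,None if j is None else np.round(j,2))
E
```

```text
cam in tool [  74.48080101   -0.29959349 -202.67016074] R [[0.0, 1.0, 0.0], [-0.96, 0.0, -0.27], [-0.27, -0.0, 0.96]] 59.8764219943168 -0.0673071501316543
1 [ 0.56  0.39 -0.5   1.62  0.2   1.18  0.02]
1 [ 0.28  0.4  -0.98  1.67  0.34  1.26 -0.77]
-1 [-0.46  0.55  1.12  1.68 -0.52  1.24 -2.36]
-1 [ 0.34  0.44 -1.09  1.67  0.4   1.29  2.31]
```

```bash
python3 - <<'E'
from h import *
q=ori([0,0,-1],[1,0,0])
for n,p in (("wrack",[600,-200,240]),("wcase",[560,150,270])):
    if n=="wcase": r.goto([580,0,290],q)
    r.goto(p,q); r.wait(.3); im,d,W=cloud("wrist"); c=r.calibration("wrist")
    np.savez(n+".npz",im=im,W=W,d=d,R=c["R"],t=c["t"],j=0); cv2.imwrite(f"pics/{n}.png",im)
o=r.observe();print(o["tcp_pos"],o["clock"],o["joint_pos"])
E
```

```text
[560.37260039 148.98227931 270.08652226] 5.3667 [ 0.04555574  0.37999075 -0.55669172  1.81048732  0.23292229  1.01634253
 -0.60439844]
```

View pics/wrack.png

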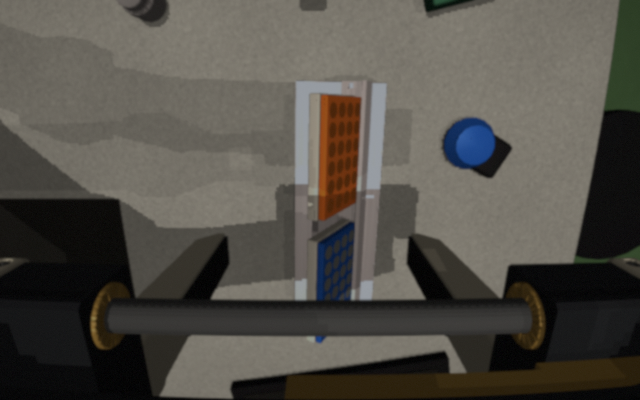

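View pics/wcase.png

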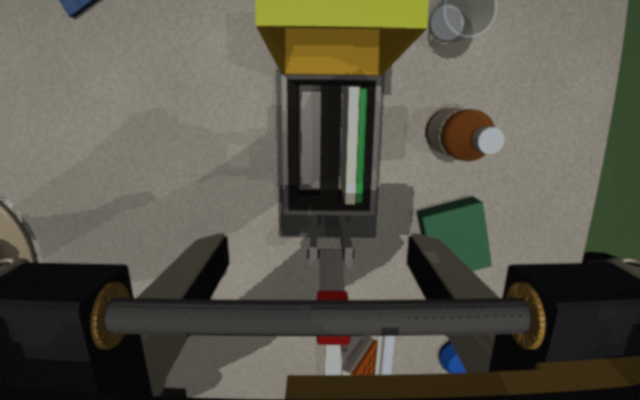

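Wrist views: over the rack, the orange lid spans (320–361, 95–217) with the white top edge to its left. Over the case, the rim spans (280–382, 72–215), the empty bay's floor is at x≈300–320, the green plate at x≈345–367, and the yellow lid's opening is at the top. Now I'll fit geometry to all the clouds.

```bash
cat > m2.py <<'E'
from m import pts,plane,hue,S,T
from h import *
A=np.load("wrack.npz");B=np.load("wcase.npz")
print("#####")
rect=lambda P:[np.round(x,2) for x in cv2.minAreaRect(P.astype(np.float32))]
ext=lambda P:np.percentile(P,[1,50,99],axis=0).round(1).tolist()
for nm,D in (("scene",S),("top",T),("wr",A)):
    for col,h,yb in (("orange",hue(4,18),(-300,-90)),("blue",hue(100,125),(-440,-250))):
        P=pts(D,((580,690),yb,(15,140)),h)
        if len(P)<80: continue
        c,n,k=plane(P); n*=np.sign(n[0]); yax=np.cross([0,0,1],n);yax/=np.linalg.norm(yax); zax=np.cross(n,yax)
        q=np.c_[(P-c)@yax,(P-c)@zax]; k=abs((P-c)@n)<3;q=q[k]
        (u,v),sz,an=cv2.minAreaRect(q.astype(np.float32)); lo,hi=np.percentile(q,[.7,99.3],axis=0)
        m=(lo+hi)/2; print(nm,col,len(P),"n",n.round(3),"lean",np.arcsin(n[2]).round(3),"yaw",np.arctan2(n[1],n[0]).round(3),"size",(hi-lo).round(1),"centre",(c+m[0]*yax+m[1]*zax).round(1), "top mid",(c+m[0]*yax+hi[1]*zax).round(1), an)
    P=pts(D,((590,690),(-300,-90),(92,140))); print(nm,"top part",ext(P) if len(P) else 0)
for nm,D in (("scene",S),("top",T),("wc",B)):
    P=pts(D,((490,660),(70,265),(46,58))); print(nm,"rim",len(P),ext(P),rect(P[:,:2]))
    P=pts(D,((580,640),(90,262),(88,106))); print(nm,"green",len(P),ext(P),rect(P[:,:2]) if len(P)>5 else 0)
    P=pts(D,((530,580),(90,250),(5,22))); print(nm,"floor",len(P),ext(P) if len(P) else 0,rect(P[:,:2]) if len(P)>5 else 0)
    P=pts(D,((490,660),(240,360),(60,260)),hue(20,36)); print(nm,"lid",ext(P))
    for zr in ((60,207),(212,240)):
        P=pts(D,((490,660),(240,360),zr),hue(20,36))
        if len(P)>50: print("  plane",[np.round(x,3) for x in plane(P)])
    P=pts(D,((490,660),(-40,90),(150,260))); print(nm,"clamp",len(P),ext(P) if len(P) else 0)
    P=pts(D,((490,660),(-40,90),(90,150))); print(nm,"post",len(P),ext(P) if len(P) else 0)
E
python3 m2.py | sed '1,/#####/d'
```

```text
scene orange 1444 n [ 0.865 -0.015  0.502] lean 0.525 yaw -0.017 size [123.4  74.9] centre [ 627.2 -183.    75.5] top mid [ 608.4 -182.6  107.9] 0.3189535439014435
scene blue 614 n [ 0.867 -0.029  0.498] lean 0.521 yaw -0.033 size [124.3  76. ] centre [ 623.6 -332.7   75.7] top mid [ 604.7 -332.1  108.7] 89.80889129638672
scene top part [[591.6, -297.8, 92.2], [609.7, -194.4, 101.4], [620.0, -119.4, 108.6]]
top orange 668 n [ 0.862 -0.016  0.507] lean 0.531 yaw -0.019 size [121.9  79.1] centre [ 625.9 -182.3   77.5] top mid [ 605.8 -181.9  111.6] 89.55268859863281
top blue 373 n [ 0.859 -0.015  0.511] lean 0.537 yaw -0.017 size [121.4  75.8] centre [ 622.  -331.5   78.9] top mid [ 602.7 -331.2  111.5] 89.44673156738281
top top part [[590.6, -298.4, 94.0], [601.9, -196.6, 104.3], [616.1, -119.7, 110.8]]
wr orange 4346 n [ 0.862 -0.02   0.507] lean 0.531 yaw -0.024 size [120.6  76.7] centre [ 626.9 -180.6   74.7] top mid [ 607.5 -180.2  107.8] 0.6911841034889221
wr blue 1070 n [ 0.86  -0.018  0.51 ] lean 0.536 yaw -0.02 size [120.1  75.8] centre [ 623.3 -328.7   74.9] top mid [ 604.  -
[... 2044 characters left out ...]
114.7, 90.0], [601.5, 180.6, 96.8], [630.0, 258.2, 99.2]] [array([603.85, 188.47]), array([152.79,  37.54]), np.float64(80.54)]
wc floor 2297 [[536.1, 108.3, 9.6], [550.0, 180.3, 11.5], [564.4, 243.7, 20.1]] [array([550.19, 176.34]), array([137.19,  28.12]), np.float64(89.61)]
wc lid [[521.1, 259.5, 66.0], [582.9, 279.9, 219.7], [633.7, 293.2, 222.2]]
  plane [array([588.408, 272.56 , 151.826]), array([ 0.001, -1.   , -0.02 ]), np.int64(750)]
  plane [array([578.384, 281.88 , 220.17 ]), array([-0.001, -0.104, -0.995]), np.int64(4618)]
wc clamp 1064 [[560.3, 19.6, 150.9], [574.5, 49.0, 177.4], [588.6, 58.8, 221.6]]
wc post 1098 [[550.5, 51.4, 92.3], [575.7, 65.4, 131.0], [599.6, 75.3, 149.4]]
```

```bash
cat >> h.py <<'E'
DOWN=ori([0,0,-1],[1,0,0])
n=np.array([.863,-.017,.506]);n/=np.linalg.norm(n); zp=np.array([-.506,.0,.863]);zp-=n*(zp@n);zp/=np.linalg.norm(zp)
GRIP=ori(-zp,n); top=np.array([596.3,-181.6,108.]); tg=top-34*zp
BAY=np.array([550.2,176.2]); HY,HZ=251.,52.; PY,PZ=59.5,122.; CX=576.
def lidp(a,over=0,t=.5):
    nn=np.array([np.sin(a),np.cos(a)]);d=np.array([-np.cos(a),np.sin(a)])
    p=125*d+(60-over+7.5*abs(nn@[np.cos(t),-np.sin(t)]))*nn
    return [CX,HY+p[0],HZ+p[1]],ori([0,-np.sin(t),-np.cos(t)],[1,0,0])
def clp(b,over=0,t=.5):
    e=np.array([np.cos(b),np.sin(b)]);nn=np.array([-np.sin(b),np.cos(b)])
    p=85*e+(8-over+7.5*abs(nn@[np.cos(t),np.sin(t)]))*nn
    return [CX,PY+p[0],PZ+p[1]],ori([0,np.sin(t),-np.cos(t)],[1,0,0])
E
python3 - <<'E'
from h import *
for f in (lidp,clp): print([None if (j:=r.ik(*f(a))) is None else np.round(j,1).tolist() for a in (1.8,1.2,.6,0)])
print(r.ik(tg,GRIP),r.ik(tg+110*zp,GRIP),r.ik([*BAY,64],DOWN))
r.goto([580,0,300],DOWN)
r.move_gripper(50)
r.goto(tg+110*zp,GRIP)
r.line_to(tg+45*zp,speed=150); r.wait(.2); print(r.observe()["tcp_pos"]-(tg+45*zp))
hit=r.line_to(tg,speed=60,f_stop=8); r.wait(.2); o=r.observe(); print(hit,o["tcp_pos"]-tg,o["force"],o["clock"])
im,_=r.read_camera("scene"); cv2.imwrite("pics/g.png",cv2.resize(im[100:260,120:340],(660,480)))
E
```

```text
[[-0.6, 0.8, -0.4, 1.5, 0.6, 1.4, -1.2], [-0.5, 0.7, -0.4, 1.6, 0.6, 1.4, -1.1], [-0.4, 0.6, -0.4, 1.7, 0.6, 1.2, -1.1], [-0.4, 0.7, -0.3, 1.8, 0.7, 1.1, -1.1]]
[[0.7, 0.6, -0.7, 1.9, -0.2, 0.8, 0.1], [0.6, 0.6, -0.8, 1.9, -0.2, 0.8, 0.1], [0.5, 0.6, -0.8, 2.0, -0.1, 0.7, -0.0], [0.5, 0.7, -0.8, 2.0, -0.1, 0.6, -0.1]]
[ 0.99319745  0.80512938 -1.08787039  2.27991402  1.91503066  0.58973251
 -1.5465394 ] [ 1.10557773  0.52301523 -1.08450448  2.30972935  1.56502963  0.35060754
 -1.2707878 ] [-0.1141296   0.61394869 -0.43152905  2.02111116  0.44279841  0.597252
 -0.84779814]
[ 0.0390628  -0.27143651  1.05070534]
False [-0.01051225 -0.16563179  0.39102725] [-0.29223832 -0.24468382 -0.03600356] 10.0083
```

View pics/g.png

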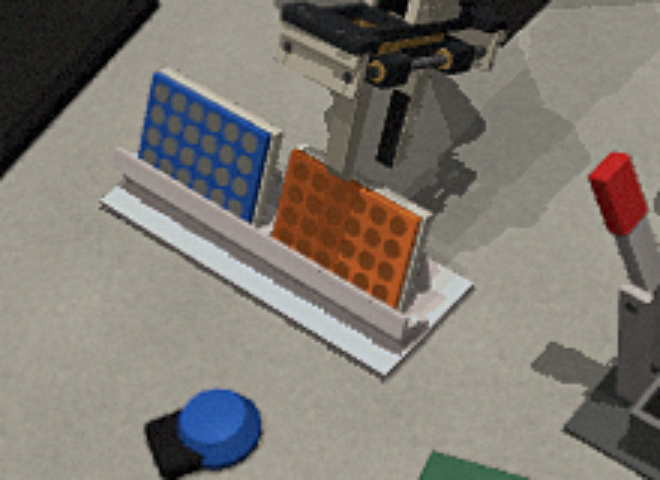

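The picture shows the fingers at the middle of the orange plate's top edge. The visible tip ends near (345,180), shallower than I expected. I'll check depth before closing.

```bash
python3 - <<'E'
from h import *
im,d,W=cloud("scene"); print(r.observe()["opening"],r.observe()["tcp_pos"],tg,n)
for v in range(130,190,4):
    w=W[v,233]; print(v,im[v,233],w.round(0),"plate x,z",((w-top)@n).round(1),(86+(w-top)@zp).round(1))
E
```

```text
50.420861425330585 [ 613.49324553 -181.78623436   78.99131982] [ 613.49707957 -181.6          78.66980303] [ 0.86252833 -0.01699071  0.50572344]
130 [145 166 176] [ 625. -163.  227.] plate x,z 84.5 174.2
134 [80 92 98] [ 601. -190.  181.] plate x,z 41.4 147.0
138 [80 88 99] [ 608. -185.  178.] plate x,z 45.7 140.5
142 [ 93 103 110] [ 610. -185.  167.] plate x,z 41.6 130.2
146 [ 88 102 106] [ 614. -183.  159.] plate x,z 41.1 121.6
150 [ 95 107 111] [ 618. -181.  151.] plate x,z 40.3 112.7
154 [ 89 104 108] [ 624. -177.  147.] plate x,z 43.1 105.5
158 [60 66 69] [ 624. -179.  133.] plate x,z 36.0 93.4
162 [ 18  55 100] [ 613. -192.  102.] plate x,z 12.1 72.4
166 [ 24  54 102] [ 619. -189.   96.] plate x,z 13.2 64.0
170 [ 28  57 111] [ 621. -189.   84.] plate x,z 8.8 52.7
174 [ 20  60 119] [ 627. -185.   79.] plate x,z 11.7 45.2
178 [ 23  59 121] [ 630. -184.   69.] plate x,z 9.4 34.8
182 [18 48 95] [ 635. -181.   60.] plate x,z 9.1 25.5
186 [ 40  89 179] [ 642. -176.   57.] plate x,z 13.8 19.1
```

```bash
python3 - <<'E'
from h import *
r.move_gripper(15,effort=25); r.wait(.2); o=r.observe(); print(o["opening"],o["finger_force"],o["force"],o["tcp_pos"]-tg)
im,d,W=cloud("scene"); cv2.imwrite("pics/g2.png",cv2.resize(im[120:220,190:290],(600,600)))
E
```

```text
15.110984696288176 0.0 [-0.16192309 -0.03172199  0.26818374] [-0.00045862  0.01825316 -0.00061385]
```

View pics/g2.png

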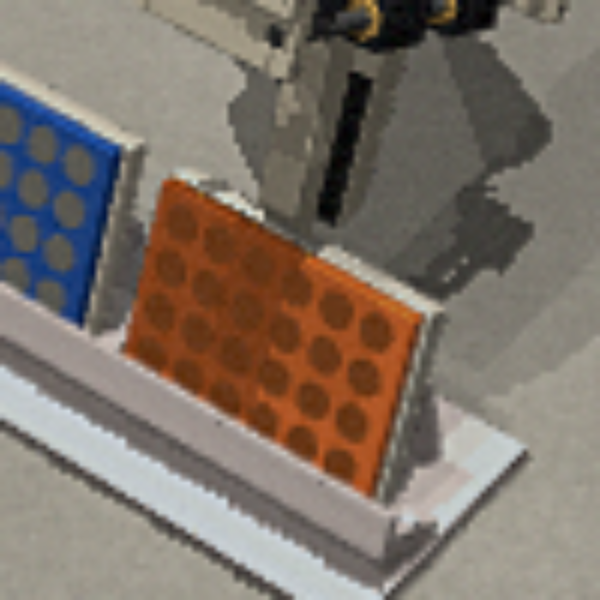

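The fingers closed to 15 mm with nothing between them, and in the picture they end just at the plate's top edge near (300,240). I'll measure the fingertips in the tool frame.

```bash
python3 - <<'E'
from h import *
o=r.observe();Rt=Ro.from_quat(o["eef_rot"]).as_matrix();p=o["tcp_pos"]
print(Rt.round(3).tolist(), (-zp).round(3))
for nm in ("scene","top"):
    im,d,W=cloud(nm); hsv=cv2.cvtColor(im,cv2.COLOR_BGR2HSV)
    L=(W-p)@Rt; m=(abs(L[...,0])<12)&(abs(L[...,1])<45)&(L[...,2]>-150)&(L[...,2]<15)
    nonor=m&(hsv[...,1]<110)
    Q=L[nonor]
    for a in range(-150,15,10):
        k=(Q[:,2]>=a)&(Q[:,2]<a+10)
        if k.any(): print(nm,a,k.sum(),"x",Q[k,0].min().round(),Q[k,0].max().round(),"y",np.percentile(Q[k,1],[2,50,98]).round())
    O=L[m&(hsv[...,1]>180)&(hsv[...,0]<20)]; print("orange y,z",np.percentile(O,[2,50,98],axis=0).round(1).tolist() if len(O) else 0)
E
```

```text
[[0.015, 0.863, 0.506], [1.0, -0.017, 0.0], [0.009, 0.506, -0.863]] [ 0.506  0.    -0.863]
scene -150 4 x 5.0 11.0 y [-5. 26. 35.]
scene -140 10 x 2.0 11.0 y [-2. 36. 39.]
scene -130 2 x 4.0 7.0 y [36. 36. 36.]
scene -120 20 x -1.0 11.0 y [12. 28. 38.]
scene -110 61 x -6.0 9.0 y [-19.  17.  29.]
scene -100 72 x -9.0 9.0 y [-22.  14.  27.]
scene -90 71 x -12.0 10.0 y [-22.  20.  27.]
scene -80 75 x -9.0 11.0 y [-22.  16.  27.]
scene -70 70 x -11.0 11.0 y [-20.  17.  26.]
scene -60 72 x -10.0 10.0 y [-20.  16.  25.]
scene -50 57 x -11.0 9.0 y [-20.  15.  24.]
scene -40 17 x -10.0 8.0 y [-13.  11.  16.]
scene -30 23 x -12.0 12.0 y [-8.  0.  3.]
orange y,z [[-11.7, 7.0, -28.0], [0.2, 10.4, -7.6], [11.5, 13.4, 13.9]]
top -150 97 x -12.0 10.0 y [20. 30. 38.]
top -140 17 x -12.0 8.0 y [37. 37. 38.]
top -130 14 x -10.0 6.0 y [36. 37. 38.]
top -120 4 x -8.0 3.0 y [37. 37. 37.]
top -100 1 x 9.0 9.0 y [-19. -19. -19.]
top -90 5 x -8.0 8.0 y [22. 25. 25.]
top -80 7 x -7.0 8.0 y [-17.  23.  25.]
top -70 3 x 4.0 7.0 y [24. 24. 24.]
top -60 2 x 3.0 4.0 y [24. 24. 24.]
top -50 1 x 1.0 1.0 y [23. 23. 23.]
top -40 1 x 10.0 10.0 y [1. 1. 1.]
orange y,z [[1.1, 6.8, -30.9], [8.4, 10.2, -1.6], [11.3, 11.6, 14.1]]
```

Depth puts the fingertips about 40 mm short of the reported TCP. I'll calibrate that by touching the plate's top edge lightly, with the fingers at 15 mm.

```bash
python3 - <<'E'
from h import *
r.line_to(tg+6*zp,speed=60); r.wait(.2)
hit=r.line_to(tg-14*zp,speed=15,f_stop=2.5); o=r.observe(); print(hit,"along",(o["tcp_pos"]-tg)@zp,o["force"],o["opening"])
r.line_to(o["tcp_pos"]+5*zp,speed=60); print(r.observe()["clock"])
E
```

```text
True along -7.153773675236359 [-2.8525146  -1.32835977  6.46193237] 14.996034710171008
12.7917
```

```bash
cat >> h.py <<'E'
TIP=41.
E
python3 - <<'E'
from h import *
r.move_gripper(50)
t2=tg-TIP*zp
print(r.ik(t2,GRIP))
hit=r.line_to(t2,speed=50,f_stop=6); o=r.observe(); print(hit,o["tcp_pos"]-t2,o["force"])
if not hit:
    r.move_gripper(5,effort=25); r.wait(.2); o=r.observe(); print(o["opening"],o["finger_force"],o["force"],o["clock"])
E
```

```text
[ 0.95208377  0.88722217 -1.05961327  2.25525213  1.99515434  0.63880374
 -1.5898669 ]
False [-0.05121958  0.06229844  0.10547657] [-0.88537026  0.37586208 -1.03702762]
19.912389642525007 24.993596971035004 [-2.17492369  0.1265976   4.20287389] 15.2667
```

Gripped: 19.9 mm opening at 25 N. Next: lift, carry over the clamp, and check the plate above the bay.

```bash
python3 - <<'E'
from h import *
o=r.observe();p=o["tcp_pos"]
r.line_to(p+105*zp,speed=120); q=r.observe()["tcp_pos"]
r.line_to([q[0],q[1],275],speed=200)
r.goto([560,-150,285],DOWN); r.goto([*BAY,285],DOWN)
print(r.observe()["opening"],r.observe()["finger_force"])
r.line_to([*BAY,90],speed=120); r.wait(.3); o=r.observe(); p=o["tcp_pos"]; print(p,o["opening"],o["clock"],o["force"])
for nm in ("top","scene","wrist"):
    im,d,W=cloud(nm); hsv=cv2.cvtColor(im,cv2.COLOR_BGR2HSV)
    m=(abs(W[...,0]-550)<35)&(abs(W[...,1]-176)<90)&(W[...,2]>68)&(W[...,2]<175)
    P=W[m&(abs(W[...,1]-176)>28)]; print(nm,len(P),np.percentile(P,[2,50,98],axis=0).round(1).tolist(),[np.round(x,1) for x in cv2.minAreaRect(P[:,:2].astype(np.float32))])
    O=W[m&(hsv[...,0]<18)&(hsv[...,1]>150)]
    if len(O)>30: print(" orange",len(O),np.percentile(O,[2,50,98],axis=0).round(1).tolist())
    if nm=="wrist": cv2.imwrite("pics/over.png",im)
E
```

```text
20.159232416402663 24.991186559200287
[550.32675747 176.21019193  90.21456196] 20.127296673394817 21.35 [-0.19025026  0.06003514 -0.67814357]
top 1 [[517.4, 265.8, 140.0], [517.4, 265.8, 140.0], [517.4, 265.8, 140.0]] [array([517.4, 265.8]), array([0., 0.]), np.float64(0.0)]
scene 701 [[543.3, 115.6, 77.8], [560.3, 218.5, 121.6], [562.9, 237.4, 160.4]] [array([552.5, 175.2]), array([ 23.6, 127.1]), np.float64(0.7)]
 orange 896 [[555.7, 118.3, 77.8], [560.6, 202.9, 109.0], [562.9, 235.3, 158.3]]
wrist 6893 [[521.2, 129.2, 89.4], [549.6, 220.1, 158.8], [559.9, 264.7, 160.9]] [array([547.9, 197.2]), array([ 37.6, 144.8]), np.float64(9.4)]
 orange 3867 [[552.9, 129.5, 142.2], [556.6, 201.1, 158.1], [560.5, 239.1, 159.6]]
```

View pics/over.png

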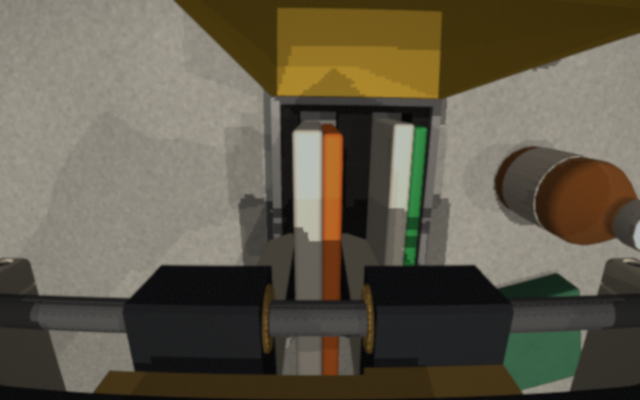

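The wrist view shows the plate (white/orange, x≈293–343) above the empty bay, parallel to the green plate and inside the walls at x≈283 and 433. Depth centres it at (550.5, 176.3). Lowering with a force stop.

```bash
python3 - <<'E'
from h import *
h1=r.line_to([*BAY,42],speed=60,f_stop=5); o=r.observe(); print(h1,o["tcp_pos"],o["force"])
if not h1:
    h=r.line_to([*BAY,14],speed=20,f_stop=4); r.wait(.2); o=r.observe(); print(h,o["tcp_pos"],o["force"],o["opening"])
im,d,W=cloud("wrist"); m=(abs(W[...,0]-550)<13)&(W[...,1]>210)&(W[...,1]<245)&(W[...,2]>60); print(np.percentile(W[m],[5,50,95],axis=0).round(1).tolist())
im,d,W=cloud("scene"); hsv=cv2.cvtColor(im,cv2.COLOR_BGR2HSV);m=(abs(W[...,0]-550)<35)&(abs(W[...,1]-176)<90)&(W[...,2]>50)&(hsv[...,0]<18)&(hsv[...,1]>150); print(np.percentile(W[m],[2,50,98],axis=0).round(1).tolist())
E
```

```text
False [550.31738446 176.39870717  42.20746454] [-0.12004224  0.16533145 -0.93720112]
True [549.9163168  175.77253935  27.63134513] [ 1.90245894 -0.39030433 -0.06677835] 19.96657796236228
[[538.0, 210.6, 94.0], [549.4, 221.9, 97.2], [562.0, 238.8, 170.7]]
[[554.6, 178.0, 51.4], [560.3, 211.3, 78.0], [572.2, 235.3, 228.1]]
```

```bash
python3 - <<'E'
from h import *
p=r.observe()["tcp_pos"]
h=r.line_to([p[0],p[1],p[2]-4],speed=10,f_stop=6); o=r.observe(); print(h,o["tcp_pos"],o["force"])
r.move_gripper(34); r.wait(.3); o=r.observe(); print(o["finger_force"],o["force"],o["opening"])
p=o["tcp_pos"]; r.line_to([p[0],p[1],110],speed=100); r.line_to([p[0],p[1],285],speed=200); r.move_gripper(0)
o=r.observe();print(o["clock"])
im,d,W=cloud("top")
P=W[(abs(W[...,0]-550)<16)&(abs(W[...,1]-176)<75)&(W[...,2]>85)&(W[...,2]<110)]; print(len(P),np.percentile(P,[2,50,98],axis=0).round(1).tolist())
im,d,W=cloud("wrist"); cv2.imwrite("pics/rel.png",im)
P=W[(abs(W[...,0]-550)<16)&(abs(W[...,1]-176)<75)&(W[...,2]>85)&(W[...,2]<110)]; print(len(P),np.percentile(P,[2,50,98],axis=0).round(1).tolist())
E
```

```text
True [549.87518023 175.61083572  27.45203787] [-0.12790666 -2.14997526  5.41892256]
0.0 [-0.94423743 -0.2084218   0.63418991] 34.05553556289185
27.2667Traceback (most recent call last):
  File "<stdin>", line 8, in <module>
    return _quantile_unchecked(
        a, q, axis, out, overwrite_input, method, keepdims, weights)
    return _ureduce(a,
                    func=_quantile_ureduce_func,
    ...<5 lines>...
                    overwrite_input=overwrite_input,
                    method=method)
    r = func(a, **kwargs)
    result = _quantile(arr,
                       quantiles=q,
    ...<2 lines>...
                       out=out,
                       weights=wgt)
    slices_having_nans = np.isnan(arr[-1, ...])
                                  ~~~^^^^^^^^^
IndexError: index -1 is out of bounds for axis 0 with size 0
```

```bash
cat >> h.py <<'E'
def tip(f,*a,d=(0,0,0)):
    p,q=f(*a); return np.array(p)+TIP*Ro.from_quat(q).as_matrix()[:,2]+np.array(d,float),q
E
python3 - <<'E'
from h import *
im,d,W=cloud("wrist")
for nm,W in (("wrist",W),):
    P=W[(abs(W[...,0]-550)<16)&(abs(W[...,1]-176)<75)&(W[...,2]>85)&(W[...,2]<110)]; print(nm,len(P),np.percentile(P,[2,50,98],axis=0).round(1).tolist() if len(P) else "")
    P=P[(P[:,2]>93)] if len(P) else P; print(len(P) and [np.round(x,2) for x in cv2.minAreaRect(P[:,:2].astype(np.float32))])
A=[1.7,1.5,1.3,1.1,.9,.7,.5,.3,.15,.05,0]
print([r.ik(*tip(lidp,a)) is not None for a in A],[r.ik(*tip(clp,b)) is not None for b in (2,1.5,1,.5,0)])
p0,q=tip(lidp,1.68,d=(0,25,0))
r.goto(p0+[0,20,140],q); r.line_to(p0,speed=180); r.wait(.1)
o=r.observe(); print(o["tcp_pos"]-p0,o["force"],o["clock"])
im,d,W=cloud("scene"); cv2.imwrite("pics/lid.png",cv2.resize(im[100:320,280:540],(780,600)))
E
```

```text
wrist 1901 [[540.6, 116.7, 94.2], [550.7, 180.5, 96.7], [559.9, 237.3, 98.8]]
[array([550.06, 176.28]), array([ 19.74, 126.46]), np.float64(0.34)]
[True, True, True, True, True, True, True, True, True, True, True] [True, True, True, True, True]
[0.37515463 0.72268573 1.42913827] [ 0.55830421  0.16333559 -0.64917434] 29.3583
```

View pics/lid.png

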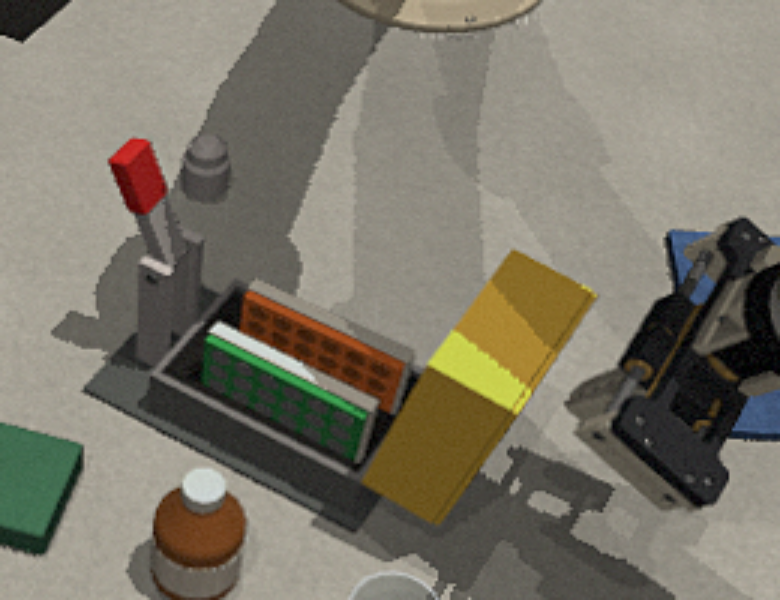

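The orange plate stands upright in its bay beside the green one, around (320,345). The lid is open at (480,390) with the gripper behind it at (640,430). Now I'll swing the lid shut along its arc.

```bash
python3 - <<'E'
from h import *
for a in [1.65,1.45,1.25,1.05,.85,.65,.45,.25,.1]:
    p,q=tip(lidp,a,2); h=r.line_to(p,frame=q,speed=90,f_stop=20)
    o=r.observe(); print(a,h,o["force"].round(1),(o["tcp_pos"]-p).round(1))
    if h: break
if not h:
    p,q=tip(lidp,0,12); h=r.line_to(p,frame=q,speed=30,f_stop=14)
    o=r.observe(); print(h,o["force"].round(1),(o["tcp_pos"]-p).round(1)); r.wait(.1)
print(r.observe()["clock"])
E
```

```text
1.65 False [0.7 0.7 0.6] [ 0.3 -1.3  0.3]
1.45 False [-1.3 -0.2  0.4] [ 0.3 -1.   0.4]
1.25 False [-0.4  0.8  0.3] [ 0.2 -1.1  0.4]
1.05 False [-0.3 -0.7 -0.8] [ 0.1 -1.2  0.2]
0.85 False [0.7 0.2 0.3] [ 0.1 -1.1 -0. ]
0.65 False [-0.1 -0.3  0.4] [-0.  -0.9 -0.2]
0.45 False [0.  0.2 0.5] [-0.1 -0.8 -0.3]
0.25 False [-0.  -0.1  0.9] [-0.2 -0.7 -0.5]
0.1 False [ 0.  -0.6  0.3] [-0.3 -0.7 -0.6]
True [-1.   1.9  9.3] [ 0.3  5.2 16.3]
34.0333
```

```bash
python3 - <<'E'
from h import *
im,d,W=cloud("scene"); cv2.imwrite("pics/lid2.png",cv2.resize(im[100:320,280:540],(780,600)))
hsv=cv2.cvtColor(im,cv2.COLOR_BGR2HSV)
m=(hsv[...,0]>20)&(hsv[...,0]<36)&(hsv[...,1]>140)&(W[...,2]>40)&(W[...,2]<260)&(abs(W[...,0]-576)<90)
print(np.percentile(W[m],[2,50,98],axis=0).round(0).tolist())
E
```

```text
[[506.0, 84.0, 55.0], [611.0, 202.0, 110.0], [636.0, 644.0, 115.0]]
```

View pics/lid2.png

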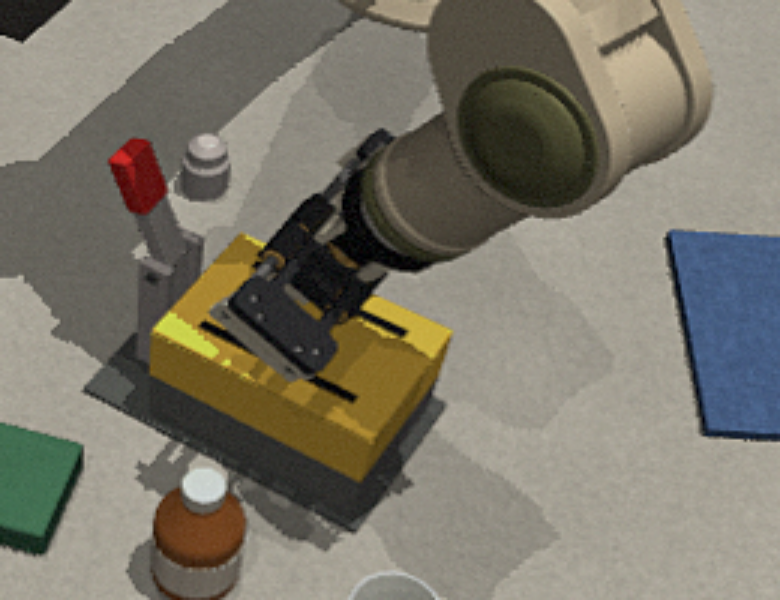

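The lid looks down flat on the shell, with its top around (300,340). I'll press once more, retreat, and check the lid's plane.

```bash
python3 - <<'E'
from h import *
p=np.array(r.observe()["tcp_pos"]); h=r.line_to(p-[0,0,8],speed=20,f_stop=18); o=r.observe(); print(h,p.round(1),o["tcp_pos"].round(1),o["force"].round(1))
r.wait(.2); p,q=np.array(o["tcp_pos"]),o["eef_rot"]
r.line_to(p+[0,20,60],speed=150); r.line_to(p+[0,20,190],speed=250)
im,d,W=cloud("scene"); hsv=cv2.cvtColor(im,cv2.COLOR_BGR2HSV)
m=(hsv[...,0]>20)&(hsv[...,0]<36)&(hsv[...,1]>140)&(abs(W[...,2]-112)<25)&(W[...,1]>85)&(W[...,1]<245)&(abs(W[...,0]-576)<50)
P=W[m];
for _ in range(4):
    c,*_x=np.linalg.lstsq(np.c_[P[:,:2],np.ones(len(P))],P[:,2],rcond=None); e=abs(np.c_[P[:,:2],np.ones(len(P))]@c-P[:,2]); P=P[e<2.5]
print(len(P),c,P[:,2].mean(),r.observe()["clock"])
E
```

```text
True [576.3 111.5  84. ] [576.4 111.5  83.9] [-1.   1.2 10.6]
2460 [ 1.25178160e-03 -4.71601131e-04  1.11084175e+02] 111.72766195665338 35.8083
```

The lid is shut: slope about 0, top at 111.7 mm. Now the clamp.

```bash
python3 - <<'E'
from h import *
p0,q=tip(clp,1.95,d=(0,-28,0))
p=r.observe()["tcp_pos"]; r.goto([560,60,310],DOWN); r.goto(p0+[0,-15,120],q); r.line_to(p0,speed=180)
for b in [1.9,1.7,1.5,1.3,1.1,.9,.7,.5,.3,.15]:
    p,q=tip(clp,b,1); h=r.line_to(p,frame=q,speed=100,f_stop=20)
    o=r.observe(); print(b,h,o["force"].round(1))
    if h: break
if not h:
    p,q=tip(clp,0,14); h=r.line_to(p,frame=q,speed=30,f_stop=14); o=r.observe(); print(h,o["force"].round(1),(o["tcp_pos"]-p).round(1))
    p=np.array(o["tcp_pos"]); h=r.line_to(p-[0,0,8],speed=20,f_stop=15); o=r.observe(); print(h,(o["tcp_pos"]-p).round(1),o["force"].round(1)); r.wait(.2)
    r.line_to(p+[0,-15,60],speed=150); r.line_to(p+[0,-40,180],speed=250); r.goto([480,-150,280],DOWN)
    im,d,W=cloud("scene"); cv2.imwrite("pics/end.png",cv2.resize(im[100:320,180:440],(780,600)))
    hsv=cv2.cvtColor(im,cv2.COLOR_BGR2HSV); m=((hsv[...,0]<5)|(hsv[...,0]>175))&(hsv[...,1]>150)&(abs(W[...,0]-576)<30)&(W[...,2]>100)&(W[...,1]<250)
    print(np.percentile(W[m],[2,50,98],axis=0).round(1).tolist())
print(r.observe()["clock"])
E
```

```text
1.9 False [ 0.9  0.4 -0.3]
1.7 False [-1.1  0.1  0.1]
1.5 False [ 0.1 -0.1  0.6]
1.3 False [ 0.5  0.9 -0.6]
1.1 False [ 0.2  0.2 -0.9]
0.9 False [ 0.8 -0.2 -0.6]
0.7 False [-0.  -0.8  0.8]
0.5 False [ 0.4 -0.4 -0.2]
0.3 False [-0.5  1.4  0.8]
0.15 False [0.2 0.4 0.4]
True [-4.  -4.2 13.1] [ 0.4 -1.5 18. ]
True [ 0.1  0.  -0.1] [-3.1 -6.8 16.1]
[[563.9, -844.3, 118.3], [582.0, 140.9, 129.1], [603.4, 164.2, 164.6]]
44.5917
```

View pics/end.png

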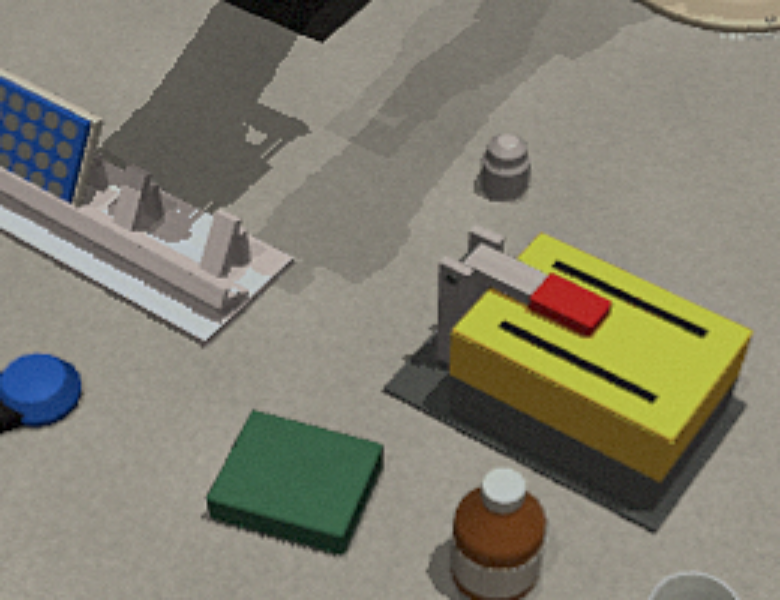

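The final view shows the lid shut and the red clamp tip flat on it at (570,300). Everything else is in place. I'll check the red tip's slope and hand in.

```bash
python3 - <<'E'
from h import *
im,d,W=cloud("scene"); hsv=cv2.cvtColor(im,cv2.COLOR_BGR2HSV); m=((hsv[...,0]<5)|(hsv[...,0]>175))&(hsv[...,1]>150)&(abs(W[...,0]-576)<13)&(abs(W[...,2]-129)<6)&(W[...,1]>118)&(W[...,1]<162)
P=W[m]; s=np.polyfit(P[:,1],P[:,2],1); print(len(P),s[0],P[:,2].mean())
if abs(s[0])<.06: r.wait(.3); print(r.sign_off())
E
```

```text
222 -0.0016569156083953973 129.5770825667703
the job is handed in; nothing more can be done
None
```

I handed in the job at about 45 s: the orange plate is set down upright in the empty bay, the lid is shut, the clamp is flat on the lid, and in the last camera view everything else looked in place; the judge's result wasn't shown.

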